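# Sort the lab bench and pack the sample carrier

### The job

Tidy the lab bench: lift the carrier's blue top tray by its black handle and swing it all the way over to its far stop, stand both orange-lidded sample pots in the white compartment underneath, then swing the tray back down until it rests closed over them. Also stand the amber bottle in the blue tray lying on the bench and lay the green slide box, right side up, flat inside the dark steel tray; these two may be moved at any time. Keep the pots and the bottle upright throughout, and set everything down rather than dropping it.

Things in the scene. Friction and masses are not known exactly. Their poses are not given: they have to be found in the camera images.
- swing_arms (a joint): Swing of the level top tray on 90 mm parallel arms: 0 closed (start), 2.094 rad open at the far stop. At q the tray is displaced from closed, never turning, by 90*(cos(0.5236)-cos(0.5236+q)) mm along the carrier's x and 90*(sin(0.5236+q)-0.5) mm up: 45 mm up at mid-swing, 156 mm along +x and level again when open. Let go, it falls to the nearer stop; lifting takes about 4 N.
- tray_handle (a point): Centre of the top tray's black handle bar: 14 mm (carrier's x) x 88 (y) x 12 tall, 125 mm above the bench with the tray closed or open, 46 above the tray's floor, free underneath over 62 mm between its posts. Axes as the carrier's. The blue tray is 130 x 140 x 22 mm, underside at 66 mm, with low fixed packets either side of the handle.
- carrier: White open compartment under the top tray, fixed; 140 x 140 mm outside, 130 x 130 inside, walls 22 mm high, floor 5 thick. Origin: centre of its underside, on the bench. x points away from the robot (yaw within 0.2 rad), the way the tray swings open. Side cheeks and arms stand at y = 70 to 85 mm on both sides, cheeks 40 mm high, arms to 83. The open tray leaves it clear from above.
- pot_a: Sample pot: white body 37 mm in diameter with orange screw lid 40 mm in diameter (lid from 34 to 52 mm up), 52 mm tall, about 60 g, standing loose on the bench. Origin: centre of its underside, z up. Belongs in the carrier's compartment.
- pot_b: Second sample pot, exactly like pot_a; either may stand in either half of the compartment.
- bottle: Amber glass bottle 36 mm in diameter up to 37 mm high, shoulder, then blue cap 28 mm in diameter from 43 to 62 mm up; 62 mm tall, about 90 g, standing loose on the bench. Origin: centre of its underside, z up. Belongs in the blue tray on the bench.
- slide_box: Green plastic microscope slide box with a white label on top, 85 (x) x 34 (y) x 44 (z) mm, about 110 g, loose on the bench. Origin: centre of its underside. Belongs in the dark steel tray.
- cold_tray: Blue open tray fixed to the bench, 110 (x) x 150 (y) mm outside, 100 x 140 mm inside, walls 5 mm thick and 20 mm high, floor 5 mm thick. Origin: centre of its underside, on the bench; z up.
- steel_tray: Dark steel open tray fixed to the bench, the same size as the blue one: 110 (x) x 150 (y) mm outside, 100 x 140 mm inside, walls 5 mm thick and 20 mm high, floor 5 mm thick. Origin: centre of its underside, on the bench; z up.
Not all that is in view belongs to the job. Leave any purple look-alike of the bottle alone.

How it is judged (in metres and radians):
On the way, in this order (a step that is already met when the one before it is completed fails the run):
1. the top tray is swung fully open (value of joint swing_arms above 1.95 rad), for 0.2 s.
2. both pots stand in the compartment, with the tray open (x of pot_a in the frame of carrier between -0.055 and 0.055 m and y of pot_a in the frame of carrier between -0.055 and 0.055 m and z of each of pot_a, pot_b in the frame of carrier below 0.011 m and angle between each of pot_a, pot_b's own z axis and vertical below 0.15 rad and x of pot_b in the frame of carrier between -0.055 and 0.055 m and y of pot_b in the frame of carrier between -0.055 and 0.055 m and value of joint swing_arms above 1.8 rad), for 0.2 s.
3. the tray is closed again over the pots (x of pot_a in the frame of carrier between -0.055 and 0.055 m and y of pot_a in the frame of carrier between -0.055 and 0.055 m and z of each of pot_a, pot_b in the frame of carrier below 0.011 m and angle between each of pot_a, pot_b's own z axis and vertical below 0.15 rad and x of pot_b in the frame of carrier between -0.055 and 0.055 m and y of pot_b in the frame of carrier between -0.055 and 0.055 m and value of joint swing_arms below 0.08 rad), for 0.2 s.
At the end, for the whole second after the job is handed in: Tray closed (joint below 0.08 rad); both pots upright in the white compartment, bottle upright in the blue tray, slide box flat and right side up in the steel tray: each within the walls, underside less than 11 mm above the bench, tilt below 0.15 rad; all at rest (all of step 3 and x of bottle in the frame of cold_tray between -0.045 and 0.045 m and y of bottle in the frame of cold_tray between -0.065 and 0.065 m and z of bottle in the frame of cold_tray below 0.011 m and angle between each of bottle, slide_box's own z axis and vertical below 0.15 rad and x of slide_box in the frame of steel_tray between -0.045 and 0.045 m and y of slide_box in the frame of steel_tray between -0.065 and 0.065 m and z of slide_box in the frame of steel_tray below 0.011 m and linear speed of each of pot_a, pot_b, bottle, slide_box below 0.03 m/s); the robot touches nothing.
It fails at once if a pot or the bottle is tipped over (more than 0.7 rad) (angle between any of pot_a, pot_b, bottle's own z axis and vertical above 0.7 rad).
It fails at once if a pot, the bottle or the slide box is let fall (reaches 0.9 m/s out of the fingers, a drop of about 4 cm) ((linear speed of pot_a above 0.9 m/s and contact force between pot_a and the fingers below 0.05 N) or (linear speed of pot_b above 0.9 m/s and contact force between pot_b and the fingers below 0.05 N) or (linear speed of bottle above 0.9 m/s and contact force between bottle and the fingers below 0.05 N) or (linear speed of slide_box above 0.9 m/s and contact force between slide_box and the fingers below 0.05 N)).
It also fails if it takes over 144 s, if anything falls off the work surface, if the arm or the gripper's body presses on something with over 40 N, if the wrist force passes 120 N, or if a joint passes its speed limit or range.

### The arm

A 7-joint arm with a two-finger parallel gripper is mounted at the origin on the work surface. World frame = base frame: x ahead of the robot, y to its left, z up, the work surface at z = 0. Lengths are in mm, angles in degrees, forces in N, time in s.
With the tool pointing down it reaches from about 400 to 850 mm from the base axis. Payload 6.9 kg.
Tool frame: the origin (TCP) lies on the centre line of the jaws, within the pads' length; the fingertips stand tip_extent ahead of it and the grasp point (between the pads) lies 2 mm behind it (tip_extent is the distance from the TCP to the fingertips, in mm); z points along the fingers, y is the line along which they close (so a half turn about z gives the same grasp; the last joint's range is limited). The gripper opens to 85 mm and grips with 20 to 120 N. Pads are 22 mm wide; open, the fingers measure 114 mm over their backs; the gripper's body (76 mm by 85 mm) begins 54 mm behind the grasp point. The pads swing forward as they close: fully open they stand 13 mm farther back than shut.
Start: joints at [-62.653, 29.078, -13.613, 85.955, 7.202, 65.827, -8.869], TCP at [227.076, 582.279, 248.275] pointing down, gripper open.
Joint ranges: [-176.47, 176.47], [-13.61, 117.27], [-81.72, 77.17], [0.22, 143.17], [-87.28, 267.28], [10, 112.55], [-165.47, 165.47]. Speed limits (degrees/s): [136.94, 136.94, 180, 180, 180, 180, 180].

### API

Orientations are given as [roll, pitch, yaw] about the fixed x, y, z axes, in that order (R = Rz(yaw) Ry(pitch) Rx(roll)).
In Python, from bench import * gives the robot as it stands.
- The arm moves only by the tool drive_tool, never from a script. Its arguments are lists of equal length, an entry for each row: "offset": the shift along the world's x, y, z in m, a list of three; "rot": the turn, a rotation vector about the world's x, y, z in rad, a list of three. A call has 1 to 12 rows; each row is the pose to reach, as a shift and turn from the pose commanded when the call began; what a row does not reach only later rows make up. A row lasts 1/8 s, in which the tool goes at most 62.5 mm and 10.7 degrees, less where a joint would pass 70% of its speed; a pose out of reach is approached as far as the arm can. A call with a gripper value outside its range is refused whole. "claw" is the closure in counts, from 0 (fully open) to 255 (shut), set as the call begins (left out, the last holds). The fingers move at their own pace and stop on an object; "force" is the grip in N (left out, the last holds). Time passes only in rows, so rows that repeat a pose let the fingers close. It gives the time, the measured TCP pose, the force, the opening and the grip force at its end, in the units of the state.
- sense(): the state, without advancing time (a new reading comes with each control period).
- snapshot(name): name is "scene" or "side" or "wrist"; returns a dict with "pixels" (384x512x3 uint8, red, green, blue), "fx", "fy", "cx", "cy" (pixels), "R" (3x3) and "t" (3): a world point X has camera coordinates R X + t. Camera axes: x right, y down, z forward; pixel columns grow to the right and rows downward; lengths in mm; the calibration is good to about 2 mm. A picture is of the moment at which its call begins. There is no depth.
- job_done(): hands the job in; it is judged then, once.
The state is a dict: "t": time; "joints": joint angles; "dq": joint speeds; "tau": joint torques, N m; "position": TCP position; "orientation": TCP orientation; "wrist_force": force on the tool from outside, world axes, zero at the start; "wrist_torque": the same for the moment, N m; "grip_width": finger opening in mm; "finger_force": force on a finger pad.
Only numpy, scipy, OpenCV 4.12 (cv2) and the standard library are available. Lean on these libraries where they do the work, as an engineer would, in place of code of your own. Each camera call takes 0.05 s, during which the arm holds its last target. There are 200 camera calls.

## Working session

There is one attempt and no reset: what is moved stays moved. The work goes in short steps, Python scripts to look and compute and a tool call to move; the robot and the scene stay as the last step left them, time stands still between calls to the robot, and variables do not carry over. Pictures are saved under pics/ and viewed, at most 14 in all, crops included, and the job is handed in when it is done.

Besides the shell and the picture viewer there is one more tool, called after "Request:" as a command line: name --argument value ..., lists and objects as JSON in quotes. drive_tool: Moves the arm, as the interface text tells. Its arguments: {"type":"object","properties":{"offset":{"type":"array","items":{"type":"array","items":{"type":"number"}}},"rot":{"type":"array","items":{"type":"array","items":{"type":"number"}}},"claw":{"type":"number"},"force":{"type":"number"}},"required":["offset","rot"]}

```bash
mkdir -p pics; ls
cat > h.py <<'E'
from bench import *
import cv2, numpy as np
def save(cam,name,crop=None,s=1.5):
    d=snapshot(cam); im=d["pixels"][:,:,::-1]
    if crop: im=im[crop[1]:crop[3],crop[0]:crop[2]]
    cv2.imwrite(f"pics/{name}.png",cv2.resize(im,None,fx=s,fy=s,interpolation=cv2.INTER_CUBIC)); np.save(f"pics/{name}.npy",d,allow_pickle=True); return d
def ray(d,u,v,z):
    R=np.array(d["R"]);t=np.array(d["t"]);c=-R.T@t
    r=R.T@np.array([(u-d["cx"])/d["fx"],(v-d["cy"])/d["fy"],1]); return c+r*(z-c[2])/r[2]
def proj(d,X):
    p=np.array(d["R"])@np.array(X,float)+np.array(d["t"]); return d["fx"]*p[0]/p[2]+d["cx"],d["fy"]*p[1]/p[2]+d["cy"]
E
python3 - <<'E'
from h import *
d=save("scene","a1",s=1.55); e=save("side","a2",s=1.55)
for k in(d,e): print(-np.array(k["R"]).T@np.array(k["t"]),k["fx"])
print(sense())
E
```

```text
pics
[841.72821809 530.54797593 941.82633957] 424.4274282679646
[ 392.09762891 -611.61330215  830.28982359] 401.88134739093897
{'t': 0.1, 'joints': array([-62.65335519,  29.12178861, -13.60900364,  86.00132154,
         7.20141157,  65.82694744,  -8.87291921]), 'dq': array([ 0.05227221, -0.07759453, -0.00280495, -0.18086082, -0.01582215,
       -0.08785043, -0.10400227]), 'tau': array([-5.93805496e-03, -6.21836972e+01, -2.19488226e+00, -2.50206828e+01,
        1.25948861e-02,  7.82035146e-03, -3.06295738e-05]), 'position': array([226.97188488, 581.89109901, 247.51467388]), 'orientation': array([-1.79908584e+02,  1.05046917e-03,  1.58694272e+02]), 'wrist_force': array([0.41397888, 0.24729938, 0.13164639]), 'wrist_torque': array([ 0.00769859, -0.02834786, -0.01928745]), 'finger_force': 0.0, 'grip_width': 85.48077451983151}
```

View pics/a1.png

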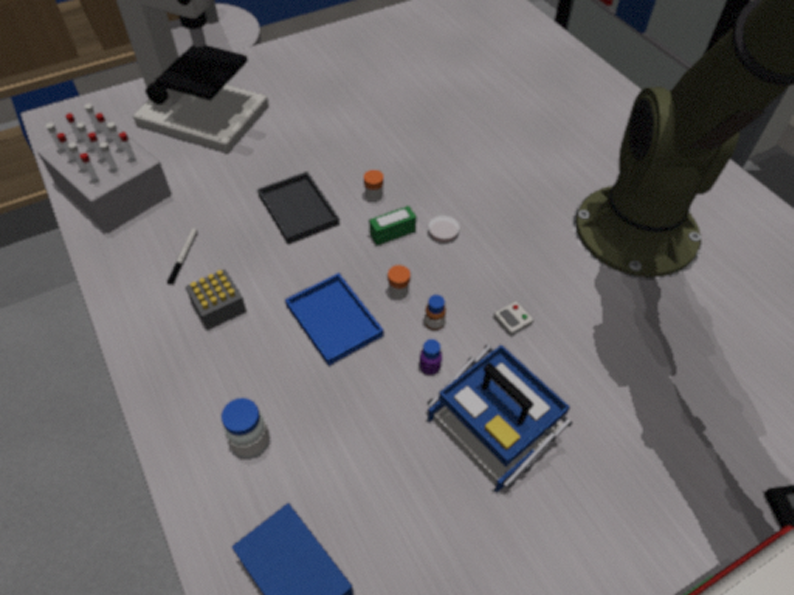

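View pics/a2.png

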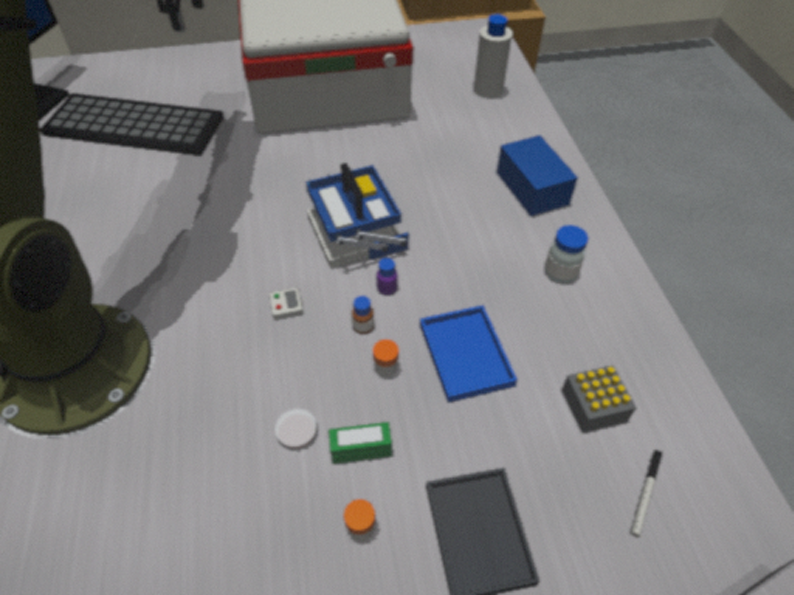

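The scene view shows the pots at (374,178) and (399,275). Two things look like the bottle: (436,303) with a blue cap and amber body, and (431,350), which is purple. The amber one fits; the other is the decoy. The slide box is at (392,222), the blue tray at (334,318), the steel tray at (298,207) and the carrier at (500,405).

Run:
```python
from h import *
d=np.load("pics/a1.npy",allow_pickle=True).item(); e=np.load("pics/a2.npy",allow_pickle=True).item()
def P(n,z,a,b):
    f=lambda k,p: ray(k,p[0]/1.55,p[1]/1.55,z)[:2].round(0) if p else None
    print(n,f(d,a),f(e,b))
P("potA",52,(374,177),(360,515)); P("potB",52,(399,273),(386,350)); P("bottle",62,(437,301),(362,302)); P("decoy",62,(431,346),(387,265))
P("cal",15,(513,318),(286,303))
for n,a,b in(("b1",(370,222),(330,441)),("b2",(411,208),(390,424)),("b3",(415,220),(391,443)),("b4",(376,240),(331,460))):P(n,44 if n in("b1","b2") else 44 if 0 else 44,a,b)
for a,b in(((287,303),(514,380)),((339,276),(451,397)),((382,321),(421,320)),((331,360),(482,308))):P("cold",20,a,b)
for a,b in(((258,192),(537,583)),((306,175),(455,595)),((338,216),(428,484)),((291,240),(503,471))):P("steel",20,a,b)
for a,b in(((440,403),(400,213)),((503,348),(325,240)),((569,406),(307,187)),((505,460),(373,168))):P("top",88,a,b)
P("handle",131,(487,370),(345,165));P("handle",131,(530,402),(360,192))
im=d["pixels"][:,:,::-1]
c=cv2.resize(im[90:270,200:380],None,fx=3.3,fy=3.3,interpolation=cv2.INTER_CUBIC);cv2.imwrite("pics/a3.png",c)
```

```text
potA [ 404. -326.] [ 405. -332.]
potB [479. -92.] [481. -94.]
bottle [457.  -2.] [459.  -4.]
decoy [512.  69.] [511.  66.]
cal [341.  64.] [338.  54.]
b1 [ 463. -230.] [ 380. -222.]
b2 [ 378. -225.] [ 465. -211.]
b3 [ 387. -194.] [ 462. -240.]
b4 [ 475. -185.] [ 378. -249.]
cold [ 670. -150.] [ 665. -161.]
cold [ 564. -160.] [ 564. -172.]
cold [543. -37.] [551. -25.]
cold [653.  -9.] [655. -19.]
steel [ 610. -430.] [ 606. -443.]
steel [ 506. -429.] [ 504. -438.]
steel [ 500. -294.] [ 502. -296.]
steel [ 604. -281.] [ 607. -297.]
top [561. 173.] [550. 157.]
top [427. 139.] [416. 116.]
top [400. 267.] [400. 252.]
top [528. 290.] [524. 282.]
handle [489. 179.] [470. 247.]
handle [465. 250.] [485. 174.]
```

View pics/a3.png

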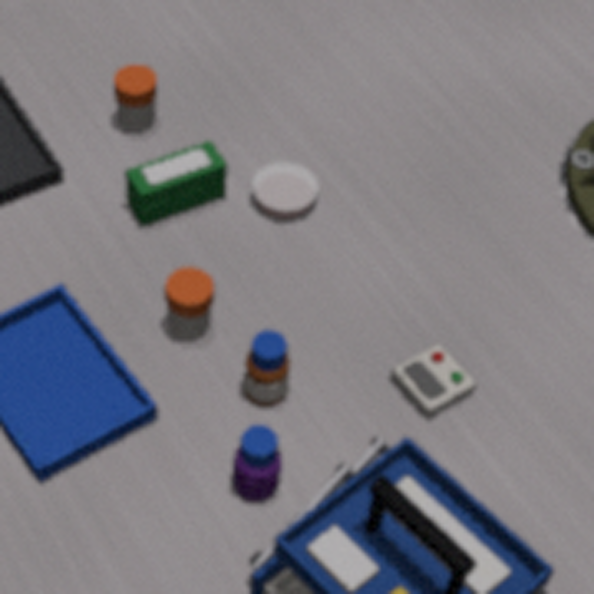

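Request:
drive_tool --offset '[[0,0,0.05],[0.01,-0.015,0.09],[0.04,-0.055,0.1],[0.07,-0.1,0.1],[0.1,-0.145,0.1],[0.13,-0.19,0.1],[0.16,-0.235,0.1],[0.19,-0.28,0.1],[0.22,-0.325,0.1],[0.24,-0.36,0.1],[0.25,-0.37,0.1],[0.25,-0.37,0.1]]' --rot '[[0,0,0],[0,0,-0.1],[0,0,-0.22],[0,0,-0.34],[0,0,-0.46],[0,0,-0.58],[0,0,-0.7],[0,0,-0.82],[0,0,-0.94],[0,0,-1.02],[0,0,-1.02],[0,0,-1.02]]' --claw 0 --force 40

```text
t: 1.6
position: [477.3, 212.2, 348.0]
orientation: [-180.0, -0.0, 100.2]
wrist_force: [0.0, 0.5, -0.3]
grip_width: 85.4
finger_force: 0.0
```

Run:
```python
from h import *
d=save("wrist","w1",s=1.55); print(-np.array(d["R"]).T@np.array(d["t"]),d["R"],d["fx"]); s=sense(); print(s["position"],s["orientation"],s["joints"])
```

```text
[462.91485353 288.68676222 473.33812006] [[ 9.84136650e-01  1.77412049e-01 -1.34515496e-04]
 [ 1.69244512e-01 -9.38601906e-01  3.00637252e-01]
 [ 5.32104144e-02 -2.95890905e-01 -9.53738551e-01]] 268.13977475554856
[476.59310876 213.31555604 347.96167005] [-1.79949878e+02 -3.62758448e-02  1.00349567e+02] [-31.6814406   15.76589074   6.73060928  91.16991399  -1.95613502
  73.21590704 -14.28592901]
```

View pics/w1.png

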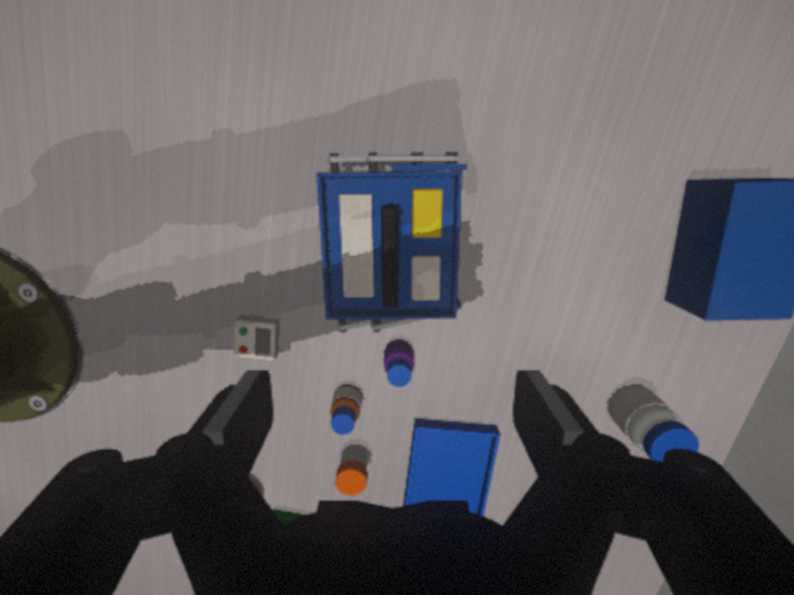

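The wrist view shows the handle from (391,206) to (390,307) and the tray's corners at (318,174), (463,172), (457,318) and (327,319).

Run:
```python
from h import *
d=np.load("pics/w1.npy",allow_pickle=True).item()
f=lambda u,v,z: ray(d,u/1.55,v/1.55,z)[:2].round(1)
print("handle",f(391,206,131),f(390,306,131))
c=[f(318,174,88),f(463,172,88),f(457,318,88),f(327,319,88)];print(c,np.mean(c,0))
for p,q in((0,1),(3,2)):
    v=c[q]-c[p];print(np.degrees(np.arctan2(v[1],v[0])),np.linalg.norm(v))
for p,q in((3,0),(2,1)):
    v=c[q]-c[p];print(np.degrees(np.arctan2(-v[0],v[1])),np.linalg.norm(v))
print("bottle",f(343,423,62),"potB",f(351,477,50),"decoy",f(399,375,62))
```

```text
handle [467.6 256.4] [481.8 172.1]
[array([399.2, 268.4]), array([525.9, 293. ]), array([551.6, 156.8]), array([425.2, 132.9])] [475.475 212.775]
10.987804908982321 129.0660683526077
10.707209047097965 128.6396906090807
10.862000182378612 137.9719174324978
10.68567883720523 138.6034992343267
bottle [457.4  -1. ] potB [478.1 -84.7] decoy [509.6  71. ]
```

Request:
drive_tool --offset '[[-0.001,0,-0.06],[-0.002,0.001,-0.12],[-0.002,0.001,-0.17],[-0.002,0.001,-0.2],[-0.002,0.001,-0.215],[-0.002,0.001,-0.224],[-0.002,0.001,-0.224]]' --rot '[[0,0,0.01],[0,0,0.01],[0,0,0.01],[0,0,0.01],[0,0,0.01],[0,0,0.01],[0,0,0.01]]'

```text
t: 2.52
position: [475.2, 213.9, 124.6]
orientation: [180.0, -0.0, 100.9]
wrist_force: [-0.4, -0.3, 0.7]
grip_width: 85.0
finger_force: 0.0
```

Request:
drive_tool --offset '[[0,0,0],[0,0,0],[0,0,0],[0,0,0],[0,0,0],[0,0,0],[0,0,0],[0,0,0]]' --rot '[[0,0,0],[0,0,0],[0,0,0],[0,0,0],[0,0,0],[0,0,0],[0,0,0],[0,0,0]]' --claw 255 --force 40

```text
t: 3.52
position: [474.3, 213.2, 124.6]
orientation: [-179.9, -0.0, 100.8]
wrist_force: [-2.7, -0.1, 5.2]
grip_width: 13.5
finger_force: 42.9
```

Run:
```python
from h import *
a=np.radians(10.8)
q=np.linspace(0,2.094,25)
x=90*(np.cos(.5236)-np.cos(.5236+q));z=90*(np.sin(.5236+q)-.5)
for i in range(1,25):
    if i==13: print()
    o=0 if i<=12 else 12
    print([round((x[i]-x[o])*np.cos(a)/1000,4),round((x[i]-x[o])*np.sin(a)/1000,4),round((z[i]-z[o])/1000,4)],end=", ")
print();save("side","s2",(170,60,350,200),4);s=sense();print(s["position"],s["wrist_force"],s["grip_width"])
```

```text
[np.float64(0.0041), np.float64(0.0008), np.float64(0.0066)], [np.float64(0.0088), np.float64(0.0017), np.float64(0.0128)], [np.float64(0.014), np.float64(0.0027), np.float64(0.0186)], [np.float64(0.0197), np.float64(0.0038), np.float64(0.0239)], [np.float64(0.0258), np.float64(0.0049), np.float64(0.0287)], [np.float64(0.0324), np.float64(0.0062), np.float64(0.0329)], [np.float64(0.0392), np.float64(0.0075), np.float64(0.0366)], [np.float64(0.0463), np.float64(0.0088), np.float64(0.0396)], [np.float64(0.0537), np.float64(0.0102), np.float64(0.0419)], [np.float64(0.0612), np.float64(0.0117), np.float64(0.0436)], [np.float64(0.0688), np.float64(0.0131), np.float64(0.0447)], [np.float64(0.0765), np.float64(0.0146), np.float64(0.045)], 
[np.float64(0.0077), np.float64(0.0015), np.float64(-0.0003)], [np.float64(0.0153), np.float64(0.0029), np.float64(-0.0014)], [np.float64(0.0229), np.float64(0.0044), np.float64(-0.0031)], [np.float64(0.0302), np.float64(0.0058), np.float64(-0.0054)], [np.float64(0.0374), np.float64(0.0071), np.float64(-0.0084)], [np.float64(0.0442), np.float64(0.0084), np.float64(-0.012)], [np.float64(0.0507), np.float64(0.0097), np.float64(-0.0163)], [np.float64(0.0568), np.float64(0.0108), np.float64(-0.021)], [np.float64(0.0625), np.float64(0.0119), np.float64(-0.0263)], [np.float64(0.0677), np.float64(0.0129), np.float64(-0.0321)], [np.float64(0.0724), np.float64(0.0138), np.float64(-0.0384)], [np.float64(0.0766), np.float64(0.0146), np.float64(-0.045)], 
[474.29651141 213.1293872  124.58384215] [-3.72530965 -1.34396619  5.84107852] 12.919021114798893
```

View pics/s2.png

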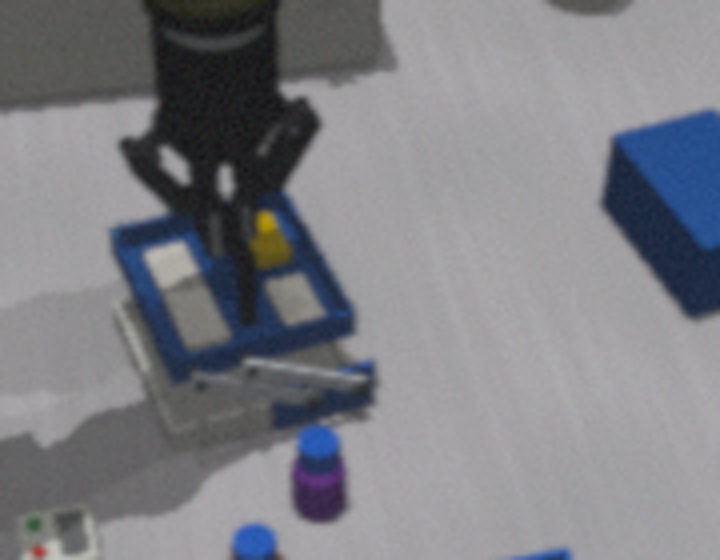

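The fingers hold the handle bar near (235,250) in the crop. Swinging the tray over.

Request:
drive_tool --offset '[[0.004,0.001,0.0066],[0.0088,0.0017,0.0128],[0.014,0.0027,0.0186],[0.0197,0.0038,0.0239],[0.0258,0.0049,0.0287],[0.0324,0.0062,0.0329],[0.0392,0.0075,0.0366],[0.0463,0.0088,0.0396],[0.0537,0.0102,0.0419],[0.0612,0.0117,0.0436],[0.0688,0.0131,0.0447],[0.0765,0.0146,0.045]]' --rot '[[0,0,0],[0,0,0],[0,0,0],[0,0,0],[0,0,0],[0,0,0],[0,0,0],[0,0,0],[0,0,0],[0,0,0],[0,0,0],[0,0,0]]'

```text
t: 5.08
position: [552.8, 228.2, 169.6]
orientation: [179.9, -0.0, 100.8]
wrist_force: [0.4, -0.0, 3.6]
grip_width: 13.2
finger_force: 42.6
```

Request:
drive_tool --offset '[[0.0077,0.0015,-0.0003],[0.0153,0.0029,-0.0014],[0.0229,0.0044,-0.0031],[0.0302,0.0058,-0.0054],[0.0374,0.0071,-0.0084],[0.0442,0.0084,-0.012],[0.0507,0.0097,-0.0163],[0.0568,0.0108,-0.021],[0.0625,0.0119,-0.0263],[0.0677,0.0129,-0.0321],[0.0724,0.0138,-0.0384],[0.0766,0.0146,-0.045]]' --rot '[[0,0,0],[0,0,0],[0,0,0],[0,0,0],[0,0,0],[0,0,0],[0,0,0],[0,0,0],[0,0,0],[0,0,0],[0,0,0],[0,0,0]]'

```text
t: 6.58
position: [627.9, 242.5, 123.8]
orientation: [-179.9, -0.0, 100.8]
wrist_force: [-11.7, -2.7, 35.1]
grip_width: 13.3
finger_force: 47.2
```

Request:
drive_tool --offset '[[0,0,0],[0,0,0],[0,0,0],[0,0,0],[0,0,0.01],[0,0,0.04],[0,0,0.09],[0,0,0.15]]' --rot '[[0,0,0],[0,0,0],[0,0,0],[0,0,0],[0,0,0],[0,0,0],[0,0,0],[0,0,0]]' --claw 0

```text
t: 7.58
position: [627.6, 242.3, 275.8]
orientation: [-179.9, 0.0, 100.8]
wrist_force: [1.2, 0.7, 0.7]
grip_width: 85.5
finger_force: 0.0
```

Request:
drive_tool --offset '[[-0.015,-0.04,0],[-0.03,-0.08,0],[-0.05,-0.13,0],[-0.07,-0.18,0],[-0.09,-0.23,0],[-0.11,-0.28,0],[-0.13,-0.32,0],[-0.149,-0.335,0],[-0.149,-0.335,-0.02],[-0.149,-0.335,-0.02]]' --rot '[[0,0,0],[0,0,0],[0,0,0],[0,0,0],[0,0,0],[0,0,0],[0,0,0],[0,0,0],[0,0,0],[0,0,0]]' --claw 60

```text
t: 8.82
position: [478.4, -91.4, 253.9]
orientation: [-179.9, -0.1, 100.9]
wrist_force: [0.6, 0.1, 1.5]
grip_width: 65.1
finger_force: 0.0
```

Run:
```python
from h import *
d=save("wrist","w3",s=1.55);s=sense(); print(s["position"],s["orientation"],s["grip_width"])
```

```text
[479.0752023  -91.48017198 254.48431671] [-1.79973275e+02 -4.22532930e-02  1.00905168e+02] 65.38155753069451
```

View pics/w3.png

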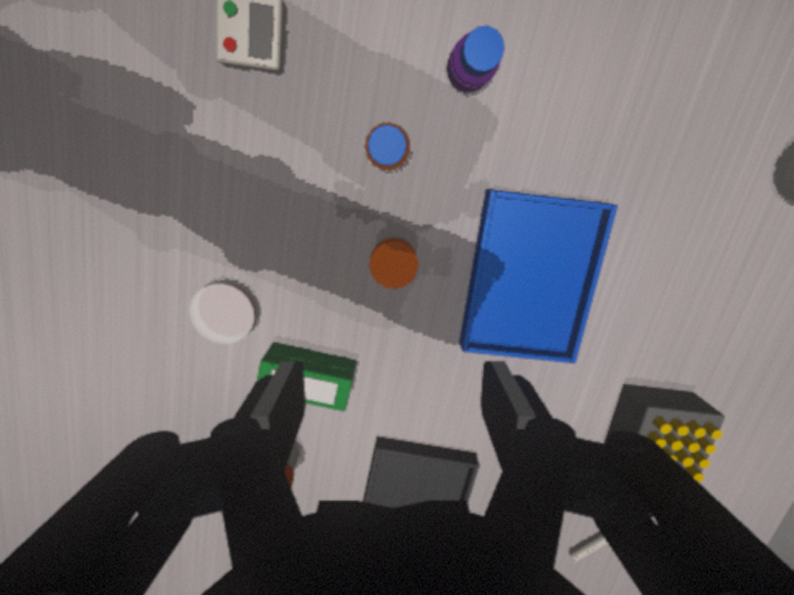

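The wrist view shows pot B's lid at (394,264), the bottle cap at (387,146), the blue tray's corners at (489,190), (616,206), (576,361) and (461,351), and the green box at (308,383).

Run:
```python
from h import *
d=np.load("pics/w3.npy",allow_pickle=True).item()
f=lambda u,v,z: ray(d,u/1.55,v/1.55,z)[:2].round(1)
print("potB",f(394,263,52),"bottle",f(388,146,62))
c=[f(489,190,20),f(616,206,20),f(576,361,20),f(461,351,20)];print(c,np.mean(c,0))
print("box top",f(257,381,44),f(275,359,44),f(354,377,44),f(345,409,44), f(258,364,44))
```

```text
potB [478.7 -89.5] bottle [457.6  -3.5]
[array([546.6, -20.2]), array([655.9, -12.6]), array([ 668.7, -158. ]), array([ 558.6, -168.5])] [607.45  -89.825]
box top [ 378.  -222.1] [ 391.7 -197.1] [ 463.6 -201.5] [ 460.7 -235.7] [ 377.3 -204.9]
```

Request:
drive_tool --offset '[[0,0.001,-0.06],[0,0.001,-0.12],[0,0.001,-0.17],[0,0.001,-0.2],[0,0.001,-0.214],[0,0.001,-0.214]]' --rot '[[0,0,0],[0,0,0],[0,0,0],[0,0,0],[0,0,0],[0,0,0]]'

```text
t: 9.62
position: [479.6, -91.1, 40.3]
orientation: [-180.0, -0.0, 100.9]
wrist_force: [0.5, 0.2, -0.0]
grip_width: 65.2
finger_force: 0.0
```

Request:
drive_tool --offset '[[0,0,0],[0,0,0],[0,0,0],[0,0,0],[0,0,0],[0,0,0.02],[0,0,0.07],[0,0,0.12]]' --rot '[[0,0,0],[0,0,0],[0,0,0],[0,0,0],[0,0,0],[0,0,0],[0,0,0],[0,0,0]]' --claw 255 --force 30

```text
t: 10.62
position: [478.9, -91.5, 162.1]
orientation: [-180.0, 0.0, 100.8]
wrist_force: [1.7, -0.5, -0.6]
grip_width: 39.2
finger_force: 30.5
```

Request:
drive_tool --offset '[[0,0.04,0.01],[-0.003,0.09,0.015],[-0.006,0.145,0.015],[-0.009,0.2,0.015],[-0.011,0.25,0.015],[-0.013,0.295,0.015],[-0.014,0.325,0.01],[-0.014,0.331,-0.01],[-0.014,0.331,-0.05],[-0.014,0.331,-0.085],[-0.014,0.331,-0.104],[-0.014,0.331,-0.112]]' --rot '[[0,0,0],[0,0,0],[0,0,0],[0,0,0],[0,0,0],[0,0,0],[0,0,0],[0,0,0],[0,0,0],[0,0,0],[0,0,0],[0,0,0]]'

```text
t: 12.12
position: [464.8, 239.3, 47.7]
orientation: [-179.9, 0.0, 100.8]
wrist_force: [0.6, 0.1, 0.2]
grip_width: 39.2
finger_force: 30.5
```

Run:
```python
from h import *
d=save("scene","c4",(260,200,400,340),4);s=sense(); print(s["position"],s["wrist_force"],s["grip_width"])
```

```text
[464.78204469 239.28532067  47.39966137] [ 0.27181798  0.8004741  -1.09947857] 39.12123502023306
```

View pics/c4.png

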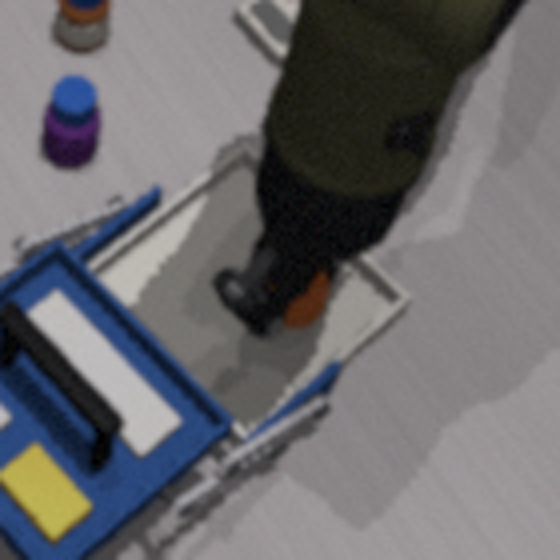

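The tray stands open and the pot, held at (305,300) in the crop, is inside the compartment. Setting it down.

Request:
drive_tool --offset '[[0,0,-0.0015],[0,0,-0.002],[0,0,-0.002]]' --rot '[[0,0,0],[0,0,0],[0,0,0]]'

```text
t: 12.55
position: [465.5, 239.7, 46.9]
orientation: [179.9, -0.0, 100.8]
wrist_force: [-0.8, 0.8, -1.3]
grip_width: 39.2
finger_force: 30.5
```

Request:
drive_tool --offset '[[0,0,0],[0,0,0],[0,0,0],[0,0,0],[0,0,0.02],[0,0,0.07],[0,0,0.13],[0,0,0.19]]' --rot '[[0,0,0],[0,0,0],[0,0,0],[0,0,0],[0,0,0],[0,0,0],[0,0,0],[0,0,0]]' --claw 60

```text
t: 13.55
position: [464.8, 239.3, 238.1]
orientation: [-180.0, 0.0, 100.8]
wrist_force: [0.8, 0.3, -1.3]
grip_width: 65.1
finger_force: 0.0
```

Request:
drive_tool --offset '[[0,-0.05,0],[-0.005,-0.1,0],[-0.01,-0.16,0],[-0.015,-0.22,0],[-0.02,-0.28,0],[-0.025,-0.34,0],[-0.032,-0.4,0],[-0.04,-0.46,0],[-0.05,-0.52,0],[-0.06,-0.56,0],[-0.06,-0.568,0],[-0.06,-0.568,0]]' --rot '[[0,0,0],[0,0,0],[0,0,0],[0,0,0],[0,0,0],[0,0,0],[0,0,0],[0,0,0],[0,0,0],[0,0,0],[0,0,0],[0,0,0]]'

```text
t: 15.05
position: [405.2, -328.3, 236.0]
orientation: [-180.0, -0.0, 100.8]
wrist_force: [-0.7, -0.0, 0.1]
grip_width: 65.4
finger_force: 0.0
```

Run:
```python
from h import *
d=save("wrist","w5",s=1.55);s=sense(); print(s["position"],s["orientation"],s["joints"])
```

```text
[ 405.58290857 -327.35090276  236.0408545 ] [ 1.79997565e+02 -6.30700076e-02  1.00884543e+02] [ 22.21959266  21.31253489  19.88121871 102.84183752  -8.49050311
  57.3467759   56.33342838]
```

View pics/w5.png

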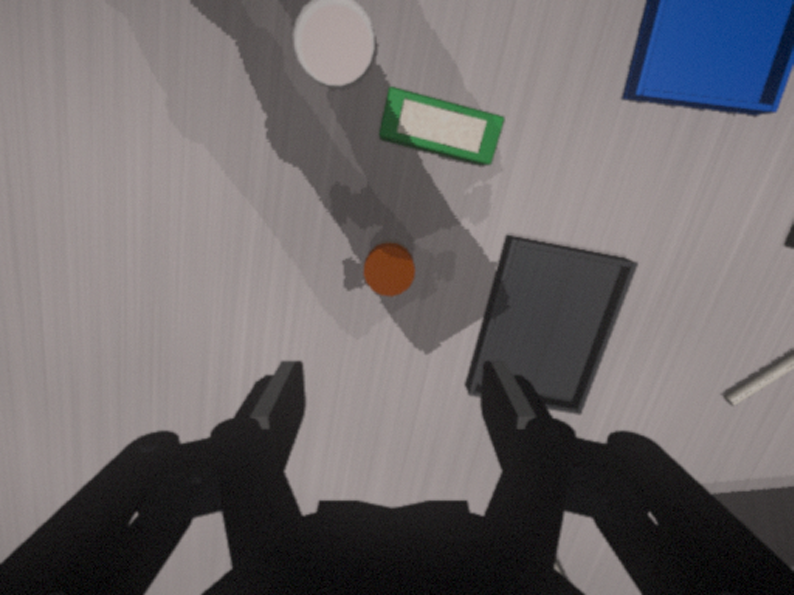

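Pot A's lid is at (389,269). The steel tray's corners are at (509,236), (635,262), (580,411) and (468,391), and the green box's top corners are about (392,88), (504,117), (491,164) and (383,137).

Run:
```python
from h import *
d=np.load("pics/w5.npy",allow_pickle=True).item()
f=lambda u,v,z: ray(d,u/1.55,v/1.55,z)[:2].round(1)
print("potA",f(389,269,52))
c=[f(509,236,20),f(635,262,20),f(580,411,20),f(468,391,20)];print(c,np.mean(c,0))
b=[f(392,88,44),f(504,117,44),f(491,164,44),f(383,137,44)];print(b,np.mean(b,0))
l=[f(405,98,44),f(488,120,44),f(477,153,44),f(398,135,44)];print("label",l,np.mean(l,0))
for p,q in((b[0],b[1]),(b[3],b[2]),(l[0],l[1]),(l[3],l[2]),(c[0],c[1]),(c[3],c[2])): print(np.degrees(np.arctan2(*(q-p)[::-1])),np.linalg.norm(q-p))
```

```text
potA [ 402.  -327.7]
[array([ 495.3, -289.5]), array([ 605.3, -290.9]), array([ 605.9, -437.3]), array([ 496.8, -436.3])] [ 550.825 -363.5  ]
[array([ 380.6, -202.6]), array([ 461.7, -206.1]), array([ 460.8, -238.4]), array([ 380.2, -235. ])] [ 420.825 -220.525]
label [array([ 390.7, -207.1]), array([ 451.1, -210.1]), array([ 448.9, -233. ]), array([ 390.5, -231.7])] [ 420.3   -220.475]
-2.471157445475916 81.17548891137025
-2.415511464812905 80.67168028496744
-2.8434801138311867 60.47445741798767
-1.2752091468009306 58.41446738608508
-0.7291796420020621 110.00890873015688
-0.5251528418794892 109.10458285516697
```

Request:
drive_tool --offset '[[0,0,-0.05],[0,0,-0.09],[0,0,-0.12]]' --rot '[[0,0,0],[0,0,0],[0,0,0]]'

```text
t: 15.48
position: [405.8, -326.0, 114.8]
orientation: [-180.0, -0.1, 101.0]
wrist_force: [-0.4, 0.5, 1.0]
grip_width: 65.2
finger_force: 0.0
```

Request:
drive_tool --offset '[[-0.002,-0.002,-0.03],[-0.002,-0.002,-0.06],[-0.002,-0.002,-0.076],[-0.002,-0.002,-0.076]]' --rot '[[0,0,0],[0,0,0],[0,0,0],[0,0,0]]'

```text
t: 15.98
position: [403.5, -328.4, 39.4]
orientation: [-179.9, -0.1, 101.0]
wrist_force: [0.6, -0.0, -0.9]
grip_width: 65.4
finger_force: 0.0
```

Request:
drive_tool --offset '[[0,0,0],[0,0,0],[0,0,0],[0,0,0],[0,0,0],[0,0,0.02],[0,0,0.07],[0,0,0.12]]' --rot '[[0,0,0],[0,0,0],[0,0,0],[0,0,0],[0,0,0],[0,0,0],[0,0,0],[0,0,0]]' --claw 255 --force 30

```text
t: 16.98
position: [402.7, -330.4, 161.6]
orientation: [-180.0, -0.0, 100.8]
wrist_force: [1.5, -0.6, -1.0]
grip_width: 39.1
finger_force: 30.5
```

Request:
drive_tool --offset '[[0.005,0.04,0.015],[0.012,0.09,0.02],[0.02,0.145,0.02],[0.028,0.2,0.02],[0.036,0.255,0.02],[0.044,0.31,0.02],[0.052,0.365,0.02],[0.06,0.42,0.02],[0.067,0.465,0.02],[0.072,0.5,0.02],[0.072,0.515,0.01],[0.072,0.515,-0.01]]' --rot '[[0,0,0],[0,0,0],[0,0,0],[0,0,0],[0,0,0],[0,0,0],[0,0,0],[0,0,0],[0,0,0],[0,0,0],[0,0,0],[0,0,0]]'

```text
t: 18.48
position: [475.2, 185.2, 150.0]
orientation: [179.9, -0.0, 100.9]
wrist_force: [0.5, 0.5, -1.5]
grip_width: 39.0
finger_force: 30.5
```

Request:
drive_tool --offset '[[0,0,-0.03],[0,0,-0.07],[0,0,-0.09],[0,0,-0.1],[0,0,-0.103],[0,0,-0.103]]' --rot '[[0,0,0],[0,0,0],[0,0,0],[0,0,0],[0,0,0],[0,0,0]]'

```text
t: 19.23
position: [475.5, 184.3, 47.8]
orientation: [180.0, -0.0, 100.8]
wrist_force: [0.4, -0.6, -0.4]
grip_width: 39.2
finger_force: 30.5
```

Request:
drive_tool --offset '[[0,0,-0.0015],[0,0,-0.003],[0,0,-0.003]]' --rot '[[0,0,0],[0,0,0],[0,0,0]]'

```text
t: 19.6
position: [475.6, 184.7, 46.1]
orientation: [179.9, -0.1, 100.8]
wrist_force: [-4.2, -0.9, 16.8]
grip_width: 38.9
finger_force: 32.0
```

Request:
drive_tool --offset '[[0,0,0],[0,0,0],[0,0,0],[0,0,0],[0,0,0.02],[0,0,0.07],[0,0,0.13],[0,0,0.19]]' --rot '[[0,0,0],[0,0,0],[0,0,0],[0,0,0],[0,0,0],[0,0,0],[0,0,0],[0,0,0]]' --claw 60

```text
t: 20.6
position: [474.8, 184.3, 236.0]
orientation: [-180.0, 0.0, 100.8]
wrist_force: [0.6, 0.7, -0.2]
grip_width: 65.6
finger_force: 0.0
```

Request:
drive_tool --offset '[[0.05,0.02,0.02],[0.1,0.04,0.03],[0.14,0.055,0.03],[0.152,0.058,0.03],[0.152,0.058,0.03]]' --rot '[[0,0,0],[0,0,0],[0,0,0],[0,0,0],[0,0,0]]' --claw 0

```text
t: 21.22
position: [627.5, 242.4, 263.1]
orientation: [-179.9, 0.0, 100.8]
wrist_force: [-1.1, -0.0, -0.8]
grip_width: 85.4
finger_force: 0.0
```

Run:
```python
from h import *
d=save("wrist","w6",s=1.55);s=sense(); print(s["position"],s["orientation"])
```

```text
[626.85103742 242.19923398 263.49341809] [-1.79918467e+02  2.55028209e-02  1.00811372e+02]
```

View pics/w6.png

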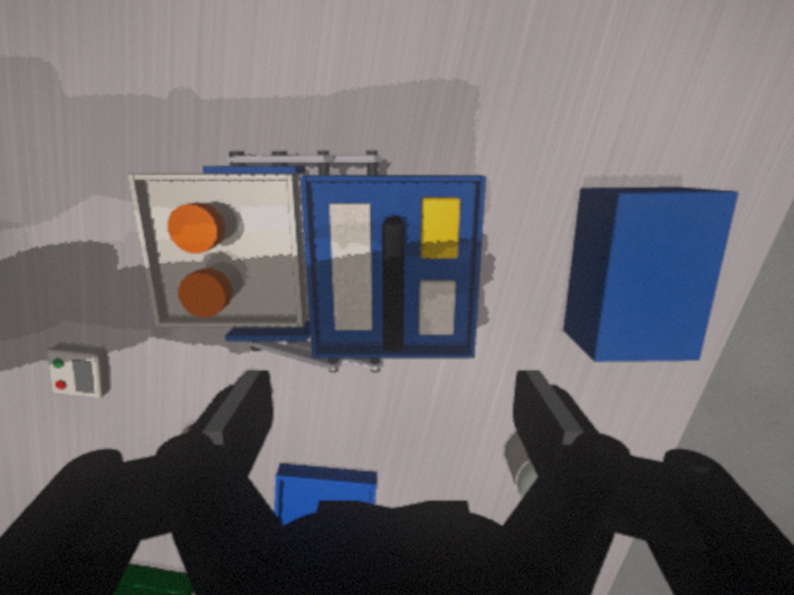

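Both pots stand in the compartment, lids at (195,227) and (204,293), and the tray is open with its handle from (394,217) to (393,349). Gripping it again to close.

Request:
drive_tool --offset '[[0.001,0,-0.05],[0.001,0,-0.09],[0.001,0,-0.12],[0.001,0,-0.138],[0.001,0,-0.138]]' --rot '[[0,0,0],[0,0,0],[0,0,0],[0,0,0],[0,0,0]]'

```text
t: 21.9
position: [627.3, 242.3, 125.6]
orientation: [-179.9, 0.0, 100.8]
wrist_force: [1.3, 0.1, -0.2]
grip_width: 85.6
finger_force: 0.0
```

Request:
drive_tool --offset '[[0,0,0],[0,0,0],[0,0,0],[0,0,0],[0,0,0],[0,0,0],[0,0,0],[0,0,0]]' --rot '[[0,0,0],[0,0,0],[0,0,0],[0,0,0],[0,0,0],[0,0,0],[0,0,0],[0,0,0]]' --claw 255 --force 40

```text
t: 22.9
position: [627.5, 242.4, 126.8]
orientation: [-179.9, -0.0, 100.8]
wrist_force: [-3.3, -1.5, 5.7]
grip_width: 13.2
finger_force: 42.7
```

Request:
drive_tool --offset '[[-0.0041,-0.0008,0.0066],[-0.0088,-0.0017,0.0128],[-0.014,-0.0027,0.0186],[-0.0197,-0.0038,0.0239],[-0.0258,-0.0049,0.0287],[-0.0324,-0.0062,0.0329],[-0.0392,-0.0075,0.0366],[-0.0463,-0.0088,0.0396],[-0.0537,-0.0102,0.0419],[-0.0612,-0.0117,0.0436],[-0.0688,-0.0131,0.0447],[-0.0765,-0.0146,0.045]]' --rot '[[0,0,0],[0,0,0],[0,0,0],[0,0,0],[0,0,0],[0,0,0],[0,0,0],[0,0,0],[0,0,0],[0,0,0],[0,0,0],[0,0,0]]'

```text
t: 24.4
position: [551.5, 227.8, 171.8]
orientation: [179.9, -0.0, 100.8]
wrist_force: [0.9, 0.1, 3.8]
grip_width: 13.1
finger_force: 42.5
```

Request:
drive_tool --offset '[[-0.0077,-0.0015,-0.0003],[-0.0153,-0.0029,-0.0014],[-0.0229,-0.0044,-0.0031],[-0.0302,-0.0058,-0.0054],[-0.0374,-0.0071,-0.0084],[-0.0442,-0.0084,-0.012],[-0.0507,-0.0097,-0.0163],[-0.0568,-0.0108,-0.021],[-0.0625,-0.0119,-0.0263],[-0.0677,-0.0129,-0.0321],[-0.0724,-0.0138,-0.0384],[-0.0766,-0.0146,-0.0445]]' --rot '[[0,0,0],[0,0,0],[0,0,0],[0,0,0],[0,0,0],[0,0,0],[0,0,0],[0,0,0],[0,0,0],[0,0,0],[0,0,0],[0,0,0]]'

```text
t: 25.9
position: [474.3, 213.1, 126.1]
orientation: [-179.9, 0.0, 100.8]
wrist_force: [-1.5, -1.4, 30.5]
grip_width: 13.2
finger_force: 46.2
```

Request:
drive_tool --offset '[[0,0,0],[0,0,0],[0,0,0],[0,0,0],[0,0,0.01],[0,0,0.04],[0,0,0.09],[0,0,0.13]]' --rot '[[0,0,0],[0,0,0],[0,0,0],[0,0,0],[0,0,0],[0,0,0],[0,0,0],[0,0,0]]' --claw 0

```text
t: 26.9
position: [475.3, 213.1, 259.4]
orientation: [179.9, -0.0, 100.8]
wrist_force: [0.7, -0.1, 0.1]
grip_width: 85.5
finger_force: 0.0
```

Request:
drive_tool --offset '[[-0.003,-0.04,0],[-0.006,-0.09,0],[-0.01,-0.14,0],[-0.014,-0.18,0],[-0.017,-0.21,0],[-0.017,-0.216,-0.03],[-0.017,-0.216,-0.06],[-0.017,-0.216,-0.06]]' --rot '[[0,0,0],[0,0,0],[0,0,0],[0,0,0],[0,0,0],[0,0,0],[0,0,0],[0,0,0]]' --claw 80

```text
t: 27.9
position: [456.9, -2.8, 196.0]
orientation: [-179.8, -0.0, 100.8]
wrist_force: [0.8, 0.6, 0.4]
grip_width: 58.6
finger_force: 0.0
```

Run:
```python
from h import *
d=save("wrist","w7",s=1.55);s=sense(); print(s["position"],s["orientation"],proj(d,[475.3,213.7,88]))
```

```text
[457.84999104  -2.7896434  197.14662269] [-1.79938324e+02 -6.62767636e-03  1.00812109e+02] (np.float64(340.08434260438423), np.float64(-96.16585855836686))
```

View pics/w7.png

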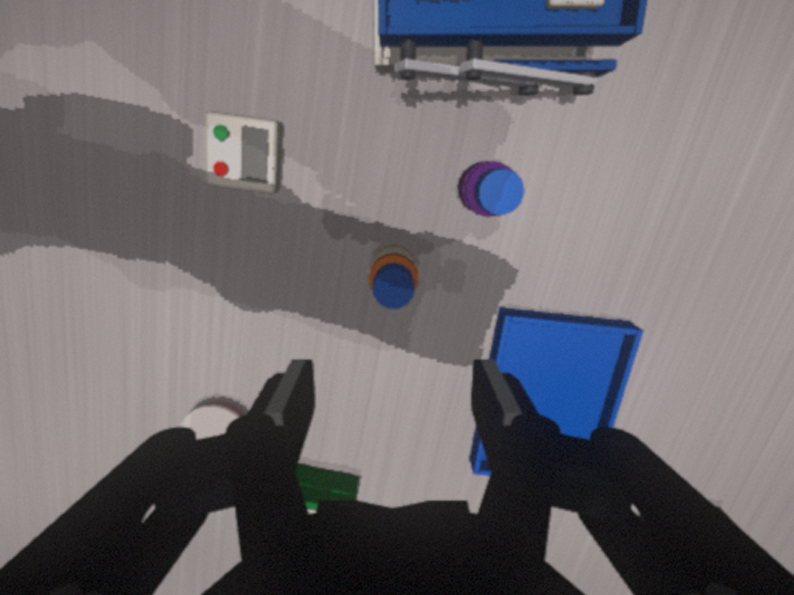

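The amber bottle's cap is at (394,285), centred under the jaws; the purple decoy at (498,190) is well clear. The tray is closed.

Request:
drive_tool --offset '[[0,0,-0.05],[0,0,-0.09],[0,0,-0.12],[0,0,-0.138],[0,0,-0.143],[0,0,-0.143]]' --rot '[[0,0,0],[0,0,0],[0,0,0],[0,0,0],[0,0,0],[0,0,0]]'

```text
t: 28.7
position: [459.0, -2.6, 54.7]
orientation: [179.9, 0.0, 100.8]
wrist_force: [-0.4, -0.5, 0.6]
grip_width: 58.6
finger_force: 0.0
```

Request:
drive_tool --offset '[[0,0,0],[0,0,0],[0,0,0],[0,0,0],[0,0,0],[0,0,0.02],[0,0,0.05],[0,0,0.08]]' --rot '[[0,0,0],[0,0,0],[0,0,0],[0,0,0],[0,0,0],[0,0,0],[0,0,0],[0,0,0]]' --claw 255 --force 30

```text
t: 29.7
position: [457.9, -2.7, 135.0]
orientation: [180.0, 0.0, 100.8]
wrist_force: [1.2, 0.5, -1.6]
grip_width: 27.2
finger_force: 40.3
```

Request:
drive_tool --offset '[[0.03,-0.02,0],[0.07,-0.04,0],[0.11,-0.065,0],[0.14,-0.082,0],[0.149,-0.087,0],[0.149,-0.087,-0.03],[0.149,-0.087,-0.055],[0.149,-0.087,-0.068],[0.149,-0.087,-0.074],[0.149,-0.087,-0.074]]' --rot '[[0,0,0],[0,0,0],[0,0,0],[0,0,0],[0,0,0],[0,0,0],[0,0,0],[0,0,0],[0,0,0],[0,0,0]]'

```text
t: 30.95
position: [606.7, -89.4, 61.2]
orientation: [180.0, -0.0, 100.8]
wrist_force: [-2.8, 0.7, 5.1]
grip_width: 27.1
finger_force: 41.5
```

Run:
```python
from h import *
d=save("side","s8",(200,100,380,240),4);s=sense(); print(s["position"],s["wrist_force"],s["grip_width"])
```

```text
[606.74058576 -89.41654137  61.20152856] [-2.47951143  0.13379141  4.80940617] 26.671318174883023
```

View pics/s8.png

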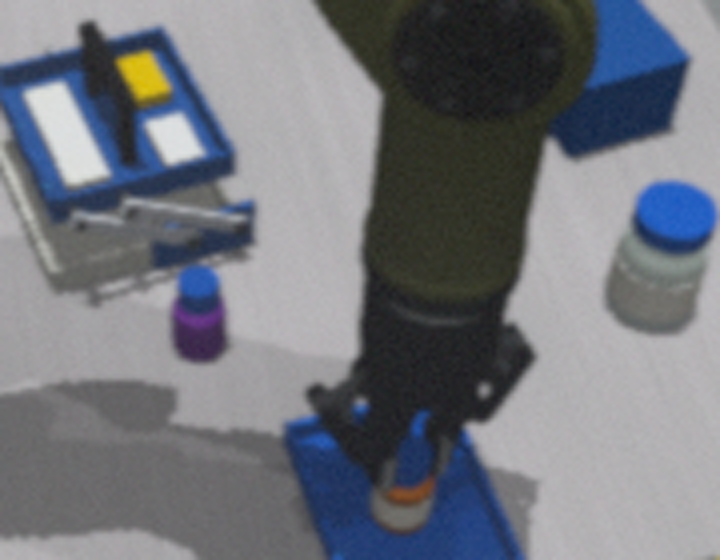

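The bottle, held at (405,500) in the crop, is in contact with the blue tray's floor; the top tray is closed. Releasing it and going to the box.

Request:
drive_tool --offset '[[0,0,0],[0,0,0],[0,0,0],[0,0,0],[0,0,0.02],[0,0,0.06],[0,0,0.11],[0,0,0.16]]' --rot '[[0,0,0],[0,0,0],[0,0,0],[0,0,0],[0,0,0],[0,0,0],[0,0,0],[0,0,0]]' --claw 75

```text
t: 32.0
position: [606.8, -89.7, 221.1]
orientation: [-180.0, 0.0, 100.8]
wrist_force: [1.0, 0.7, -0.1]
grip_width: 60.3
finger_force: 0.0
```

Request:
drive_tool --offset '[[-0.02,-0.014,0],[-0.05,-0.035,0],[-0.08,-0.056,0],[-0.11,-0.078,0],[-0.14,-0.099,0],[-0.165,-0.117,0],[-0.18,-0.128,0],[-0.186,-0.132,0],[-0.186,-0.132,0],[-0.186,-0.132,0],[-0.186,-0.132,0]]' --rot '[[0,0,0.15],[0,0,0.3],[0,0,0.45],[0,0,0.6],[0,0,0.75],[0,0,0.9],[0,0,1.05],[0,0,1.2],[0,0,1.34],[0,0,1.34],[0,0,1.34]]'

```text
t: 33.38
position: [421.1, -221.7, 219.8]
orientation: [180.0, -0.0, 177.4]
wrist_force: [-0.1, -0.7, 0.8]
grip_width: 60.6
finger_force: 0.0
```

Run:
```python
from h import *
d=save("wrist","w9",s=1.55);s=sense(); print(s["position"],s["orientation"],s["joints"])
```

```text
[ 421.13580477 -221.68116151  219.73889122] [-1.79997513e+02 -2.28282604e-03  1.77467388e+02] [ 21.98847322  17.45971697   3.75151247 110.29354254  -1.41785881
  52.29150466 113.90235298]
```

View pics/w9.png

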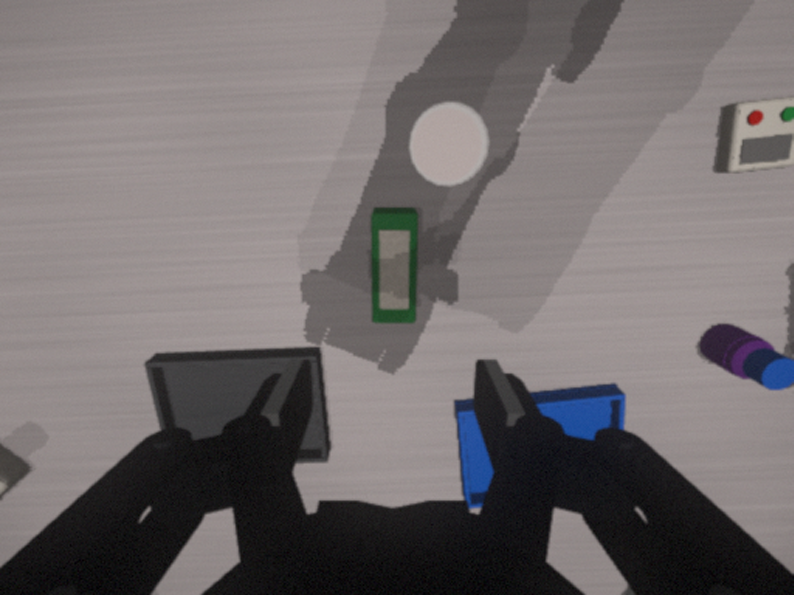

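The box's top spans (373,213) to (417,213) and (373,322) to (415,322), lined up with the jaws.

Run:
```python
from h import *
d=np.load("pics/w9.npy",allow_pickle=True).item()
f=lambda u,v,z: ray(d,u/1.55,v/1.55,z)[:2].round(1)
b=[f(373,213,44),f(417,213,44),f(415,322,44),f(373,322,44)];print(b,np.mean(b,0))
print(f(394,269,44))
```

```text
[array([ 376.6, -232.8]), array([ 378. , -201.3]), array([ 461.4, -205.2]), array([ 459.9, -237.7])] [ 418.975 -219.25 ]
[ 418.4 -219.6]
```

Request:
drive_tool --offset '[[0,0,-0.05],[0,0,-0.09],[0,0,-0.12]]' --rot '[[0,0,0],[0,0,0],[0,0,0]]'

```text
t: 33.8
position: [420.8, -221.4, 98.3]
orientation: [180.0, -0.1, 177.5]
wrist_force: [0.4, -0.9, -0.1]
grip_width: 60.3
finger_force: 0.0
```

Request:
drive_tool --offset '[[-0.001,0.001,-0.03],[-0.001,0.001,-0.055],[-0.001,0.001,-0.067],[-0.001,0.001,-0.067]]' --rot '[[0,0,0],[0,0,0],[0,0,0],[0,0,0]]'

```text
t: 34.3
position: [419.9, -220.5, 32.3]
orientation: [180.0, -0.1, 177.6]
wrist_force: [0.0, -0.7, -0.3]
grip_width: 60.6
finger_force: 0.0
```

Request:
drive_tool --offset '[[0,0,0],[0,0,0],[0,0,0],[0,0,0],[0,0,0],[0,0,0.02],[0,0,0.05],[0,0,0.08]]' --rot '[[0,0,0],[0,0,0],[0,0,0],[0,0,0],[0,0,0],[0,0,0],[0,0,0],[0,0,0]]' --claw 255 --force 40

```text
t: 35.3
position: [419.9, -220.7, 113.9]
orientation: [-180.0, 0.0, 177.6]
wrist_force: [0.5, -0.1, -0.7]
grip_width: 33.2
finger_force: 39.9
```

Request:
drive_tool --offset '[[0.01,-0.01,0.005],[0.025,-0.027,0.01],[0.04,-0.045,0.01],[0.06,-0.065,0.01],[0.08,-0.086,0.01],[0.1,-0.108,0.01],[0.117,-0.127,0.01],[0.128,-0.14,0.01],[0.133,-0.144,0.01],[0.133,-0.144,0.01],[0.133,-0.144,-0.02],[0.133,-0.144,-0.04]]' --rot '[[0,0,-0.15],[0,0,-0.32],[0,0,-0.49],[0,0,-0.66],[0,0,-0.83],[0,0,-1.0],[0,0,-1.17],[0,0,-1.34],[0,0,-1.5],[0,0,-1.54],[0,0,-1.54],[0,0,-1.54]]'

```text
t: 36.8
position: [552.6, -363.8, 72.0]
orientation: [-180.0, -0.1, 89.5]
wrist_force: [-0.2, 0.4, -1.5]
grip_width: 33.3
finger_force: 40.0
```

Request:
drive_tool --offset '[[0,0,-0.015],[0,0,-0.025],[0,0,-0.032],[0,0,-0.034],[0,0,-0.034]]' --rot '[[0,0,0],[0,0,0],[0,0,0],[0,0,0],[0,0,0]]'

```text
t: 37.42
position: [553.3, -365.0, 39.3]
orientation: [180.0, 0.0, 89.4]
wrist_force: [0.4, 0.3, -1.5]
grip_width: 33.0
finger_force: 40.1
```

Run:
```python
from h import *
d=save("side","s10",(200,200,400,350),4);s=sense(); print(s["position"],s["wrist_force"],s["grip_width"],s["orientation"])
```

```text
[ 553.3432513  -365.00121111   39.28023367] [ 0.20551054 -0.16644787 -1.50466621] 33.46654944380825 [1.79955147e+02 3.19724334e-02 8.93688801e+01]
```

View pics/s10.png

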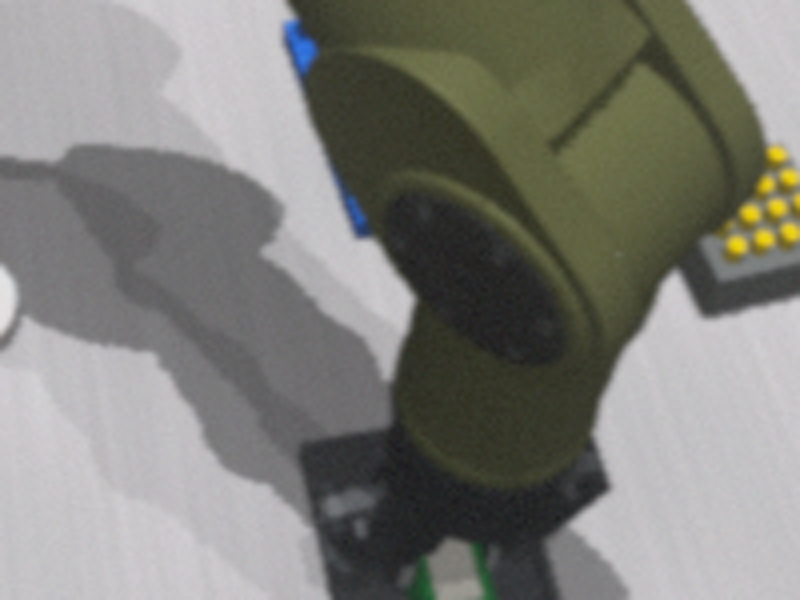

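The box is inside the steel tray, its label seen at (455,570), about 2 mm above the floor. Lowering it and letting go.

Request:
drive_tool --offset '[[0,0,-0.001],[0,0,-0.002],[0,0,-0.0025],[0,0,-0.0025]]' --rot '[[0,0,0],[0,0,0],[0,0,0],[0,0,0]]'

```text
t: 37.98
position: [553.4, -365.0, 38.9]
orientation: [179.9, 0.0, 89.4]
wrist_force: [-4.6, 4.4, 17.5]
grip_width: 33.4
finger_force: 42.3
```

Request:
drive_tool --offset '[[0,0,0],[0,0,0],[0,0,0],[0,0,0.002],[0,0,0.02],[0,0,0.06],[0,0,0.11],[0,0,0.16],[-0.05,0,0.2],[-0.1,0,0.22],[-0.1,0,0.22]]' --rot '[[0,0,0],[0,0,0],[0,0,0],[0,0,0],[0,0,0],[0,0,0],[0,0,0],[0,0,0],[0,0,0],[0,0,0],[0,0,0]]' --claw 75

```text
t: 39.35
position: [449.2, -367.0, 260.6]
orientation: [179.8, 0.2, 89.0]
wrist_force: [0.9, -0.2, -1.0]
grip_width: 60.1
finger_force: 0.0
```

Run:
```python
from h import *
d=save("scene","f11",(120,60,400,340),2.1)
```

```text
(no output)
```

View pics/f11.png

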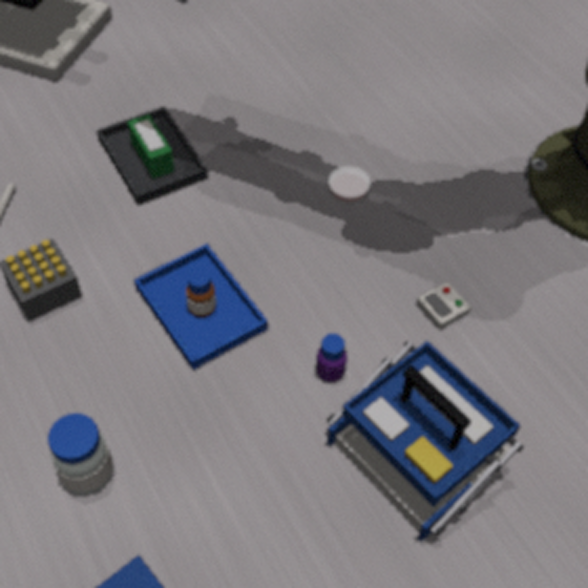

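The box lies in the steel tray at (150,145), label up. The bottle stands in the blue tray at (201,295), and the carrier at (430,430) is closed.

```bash
python3 -c "
from bench import *
print(job_done())"
```

```text
the job is handed in; nothing more can be done
None
```

I handed the job in at about 39 s on the robot's clock: both pots are in the compartment with the top tray closed over them, the bottle stands in the blue tray, and the slide box lies label up in the steel tray; the bench gave no verdict back.

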